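# Swivel the light cover off the vial reader's well

### The arm

A 7-joint arm with a two-finger parallel gripper is mounted at the origin on a cart in front of the work surface, level with it; the furniture and walls round the work are solid. World frame = base frame: x ahead of the robot, y to its left, z up, the work surface at z = 0. Lengths are in m, angles in rad, forces in N, time in s.
With the tool pointing down it reaches from about 0.425 to 0.875 m from the base axis. Payload 4.7 kg.
Tool frame: the origin (TCP) lies where the fingers leave the gripper's body, on its centre line; the fingertips stand 70 mm ahead of it and the grasp point (between the pads) lies 51 mm ahead of it; z points along the fingers, y is the line along which they close (so a half turn about z gives the same grasp; the last joint's range is limited). The gripper opens to 87 mm and grips with 3 to 60 N. Pads are 19 mm wide; open, the fingers measure 117 mm over their backs; the gripper's body (75 mm by 190 mm) begins 51 mm behind the grasp point.
Start: joints at [1.261, 0.321, -0.07, 1.45, 0.023, 1.371, -0.057], TCP at [0.207, -0.616, 0.292] pointing down, gripper open.
Joint ranges: [-2.86, 2.86], [-0.3, 2.09], [-1.38, 1.24], [0.06, 2.45], [-1.56, 4.7], [0.09, 2.05], [-2.69, 2.69]. Speed limits (rad/s): [2.57, 2.57, 3.14, 3.14, 3.14, 3.14, 3.14].

### API

Orientations are given as a rotation vector (axis times angle).
In Python, from bench import ctrl gives the robot as it stands.
- The arm moves only by the tool drive_tool, never from a script. Its argument "motion" is a list of rows, each a list of 3 entries, a list of its own where there are three numbers: the shift along the tool's x, y, z in cm, then the turn, a rotation vector about the tool's x, y, z in degrees, then the opening, from -1 (shut) to 1 (fully open). In form: [[[x, y, z], [ax, ay, az], claw], ...]. A call has 1 to 12 rows; each row shifts and turns the commanded pose from where the row before left it, along the tool's axes as they then stand; what a row does not reach is not made up. A row lasts 1/8 s, in which the tool goes at most 62.5 mm and 10.7 degrees, less where a joint would pass 70% of its speed; a pose out of reach is approached as far as the arm can. A call with a gripper value outside its range is refused whole. The fingers move at their own pace and stop on an object; "force" is the grip in N (left out, the last holds). Time passes only in rows, so rows that do not move let the fingers close. It gives the time, the measured TCP pose, the force, the opening and the grip force at its end, in the units of the state.
- ctrl.get_state(): the state, without advancing time (a new reading comes with each control period).
- ctrl.get_image(name): name is "scene" or "side" or "wrist"; returns the picture (480x640x3 uint8, red, green, blue); there is no depth.
- ctrl.calibration(name): a dict with "K" (3x3 intrinsics, pixels), "origin" and "attitude" of the camera in the world; the wrist camera has in their place "tool_from_camera" (4x4, takes a point from camera to tool coordinates, whose origin is the TCP and whose axes are the flange's). Camera axes: x right, y up, looking along -z (the intrinsics and any distortion apply to the point x, -y, -z); pixel columns grow to the right and rows downward; lengths in m; the calibration is good to about 2 mm. A picture is of the moment at which its call begins: read the wrist's pose just before it. calibration takes no time and is no camera call.
- ctrl.close_job(): hands the job in; it is judged then, once.
The state is a dict: "time": time; "joint_positions": joint angles; "qd": joint speeds; "joint_torque": joint torques, N m; "position": TCP position; "tool_rot": TCP orientation; "ft_force": force on the tool from outside, world axes, zero at the start; "torque": the same for the moment, N m; "grip_width": opening from 0.0 (shut) to 1.0 (fully open); "grip_force": force on a finger pad.
Only numpy, scipy, OpenCV 4.12 (cv2) and the standard library are available. Lean on these libraries where they do the work, as an engineer would, in place of code of your own. Each camera call takes 0.05 s, during which the arm holds its last target. There are 200 camera calls.

### The job

The next sample vial is to be measured in the larger of the two benchtop readers. Swing the flat metal cover on top of that reader sideways around its pivot screw, by about a quarter turn, so that the round well under it lies wholly open, then let go of it. Leave the cover of the smaller reader shut.

Things in the scene. Friction and masses are not known exactly. Their poses are not given: they have to be found in the camera images.
- vial_cover (a joint): Angle (rad) of the flat steel cover on the LARGER reader (fixed white box 150 x 150 mm, 85 mm high, grey top). 0 = shut; grows counter-clockwise seen from above, its only way, to a stop at 1.75; starts at 0 to 0.3. It swivels level, is 3 mm thick and its 46 mm disc, 52 mm from the screw, shuts a 30 mm well (clear above 0.8). Light friction, 0.06 N m, holds it where it is left; no spring.
- vial_cover_knob (a point): Centre (half-way up) of the upright black round knob, 14 mm in diameter and 28 mm high, at the free end of that cover, 86 mm from the pivot axis: it reaches from 14 mm below this point (the upper face of the cover) to 14 mm above it. It moves with the cover.
- vial_cover_pivot (a point): Point on the vertical axis of that cover's pivot screw, at the cover's upper face, 89 mm above the worktop; fixed to the larger reader. The low screw head reaches 4 mm higher. The horizontal direction from here to the knob is the direction in which the cover points.
- tube_cover (a joint): Angle (rad) of the similar small cover on the SMALLER reader (fixed white box 110 x 105 mm, 65 mm high), which stands to the left or the right of the larger one. 0 = shut, grows counter-clockwise to 1.75; starts at 0 to 0.05. To be left shut.
Things that resemble listed ones, but are neither listed nor needed, are in the scene too. Leave any orange look-alike of the part that bears tube_cover alone. Leave any orange look-alike of the part that bears vial_cover alone.

How it is judged:
By the outcome, as a careful person would: the job done as asked, in the order asked, and still so for the second after the job is handed in, with the robot touching nothing.
It also fails if it takes over 32 s, if anything falls off the work surface, if the arm or the gripper's body presses on something with over 40 N, if the wrist force passes 120 N, or if a joint passes its speed limit or range.

## Working session

There is one attempt and no reset: what is moved stays moved. The work goes in short steps, Python scripts to look and compute and a tool call to move; the robot and the scene stay as the last step left them, time stands still between calls to the robot, and variables do not carry over. Pictures are saved under pics/ and viewed, at most 10 in all, crops included, and the job is handed in when it is done.

Besides the shell and the picture viewer there is one more tool, called after "Call:" by a JSON object that holds its "fn" and its "kwargs", one argument or row to a line. drive_tool: Moves the arm, as the interface text tells. Its arguments: {"type":"object","properties":{"motion":{"type":"array","items":{"type":"array"}},"force":{"type":"number"}},"required":["motion"]}

```bash
mkdir -p pics
python3 - <<'E'
from bench import ctrl
import cv2
s=ctrl.get_state();print({k:s[k] for k in("time","position","tool_rot","grip_width")})
for n in("scene","side","wrist"):
    c=ctrl.calibration(n);print(n,c)
    cv2.imwrite(f"pics/{n}0.png",ctrl.get_image(n)[:,:,::-1])
E
```

```text
{'time': 0.0, 'position': array([ 0.20662534, -0.61584043,  0.29117732]), 'tool_rot': array([-3.09868410e+00, -5.06131466e-01,  6.21294499e-04]), 'grip_width': 0.9958346514228691}
scene {'K': array([[602.33486301,   0.        , 317.45188155],
       [  0.        , 602.33486301, 238.43823626],
       [  0.        ,   0.        ,   1.        ]]), 'origin': array([-0.41919832,  0.62622226,  1.39004002]), 'attitude': array([ 0.39126747, -0.71658162, -2.00609911])}
side {'K': array([[611.39349453,   0.        , 324.93433318],
       [  0.        , 611.39349453, 235.54503538],
       [  0.        ,   0.        ,   1.        ]]), 'origin': array([-0.77494468,  0.37273617,  0.72652249]), 'attitude': array([ 0.7629956 , -0.9716884 , -1.56418654])}
wrist {'K': array([[344.71284855,   0.        , 318.37873602],
       [  0.        , 344.71284855, 240.8813581 ],
       [  0.        ,   0.        ,   1.        ]]), 'tool_from_camera': array([[-4.92742074e-05,  9.65911422e-01,  2.58872793e-01,
         6.97941541e-02],
       [ 9.99999969e-01, -1.56310692e-05,  2.48664347e-04,
        -8.59281174e-04],
       [ 2.44234192e-04,  2.58872798e-01, -9.65911391e-01,
        -9.22208078e-02],
       [ 0.00000000e+00,  0.00000000e+00,  0.00000000e+00,
         1.00000000e+00]])}
```

View pics/scene0.png

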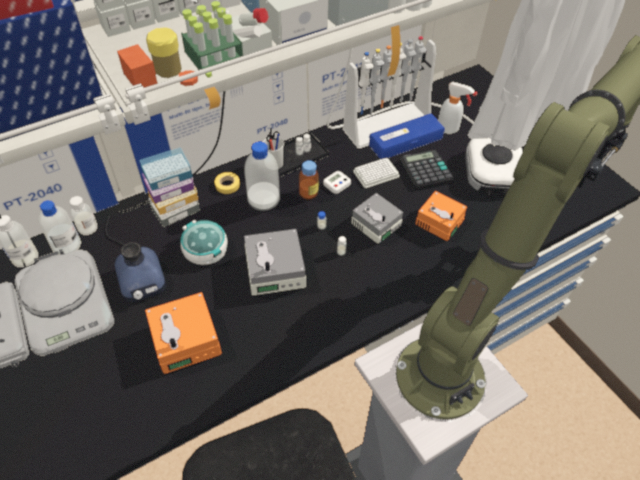

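View pics/side0.png

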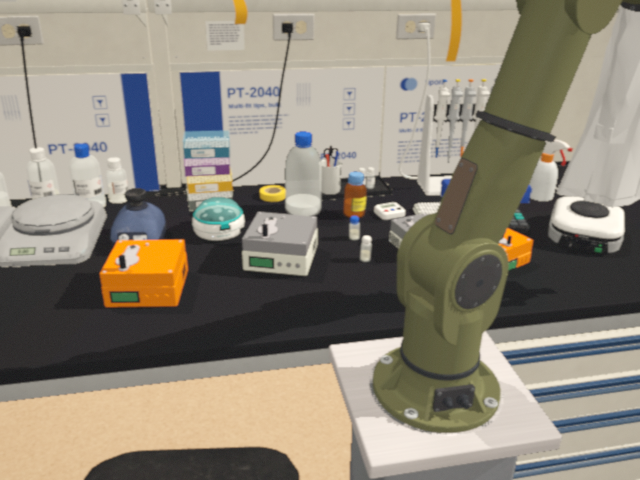

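The larger reader is the grey-topped one near (275,260) in the scene picture and (280,240) in the side picture. The smaller one is near (377,217), and the orange ones are look-alikes. I'll enlarge both views.

```bash
cat > h.py <<'E'
import numpy as np, cv2
from scipy.spatial.transform import Rotation as R
from bench import ctrl
def cam(n):
    c=ctrl.calibration(n);return c["K"],np.array(c["origin"]),R.from_rotvec(c["attitude"]).as_matrix()
def proj(n,p):
    K,o,A=cam(n);q=A.T@(np.array(p)-o);q=K@np.array([q[0],-q[1],-q[2]]);return q[:2]/q[2]
def ray(n,uv):
    K,o,A=cam(n);v=np.linalg.inv(K)@np.array([*uv,1.]);return o,A@np.array([v[0],-v[1],-v[2]])
def onz(n,uv,z):
    o,d=ray(n,uv);return o+d*(z-o[2])/d[2]
E
python3 - <<'E'
from h import *
print(proj("scene",[0,0,0]),proj("side",[0,0,0]))
a=cv2.imread("pics/scene0.png")[222:302,235:315];b=cv2.imread("pics/side0.png")[205:285,237:327]
r=lambda i:cv2.resize(i,(400,400*i.shape[0]//i.shape[1]),interpolation=cv2.INTER_CUBIC)
a=r(a);b=cv2.copyMakeBorder(r(b),0,400-r(b).shape[0],0,0,0)
cv2.imwrite("pics/crop.png",np.hstack([a,b]))
E
```

```text
[439.84604344 376.36359987] [433.92004569 387.07475882]
```

View pics/crop.png

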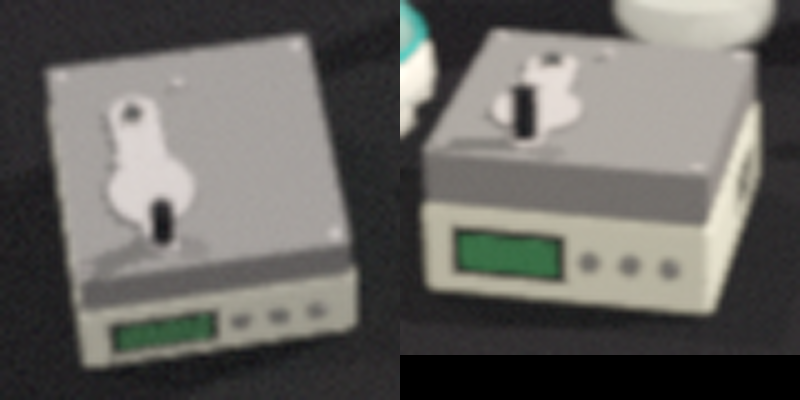

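The crops show the cover pointing toward the front left: the pivot screw is at about (261.4,244.4) in scene and the black knob's middle at about (267.4,266.4). In side they are at (271.2,218) and (264.9,230.4).

Run:
```python
from h import *
np.set_printoptions(precision=4,suppress=True)
def tri(a,b):
    o,d=ray("scene",a);p,e=ray("side",b)
    t=np.linalg.lstsq(np.c_[d,-e],p-o,rcond=None)[0];return (o+t[0]*d+p+t[1]*e)/2,np.linalg.norm(o+t[0]*d-p-t[1]*e)
K=((267.4,266.4),(264.9,230.4));P=((261.4,244.4),(271.2,218.05))
for n,i in(("scene",0),("side",1)):
    k=onz(n,K[i],.103);p=onz(n,P[i],.092);print(n,k,p,np.linalg.norm((k-p)[:2]),np.degrees(np.arctan2(*(k-p)[1::-1])))
print(tri(*K),tri(*P))
c=[onz("scene",(235+u/5,222+v/5),.085) for u,v in((48,68),(303,37),(348,240),(82,285))]
for a in c:print(a,np.hypot(*a[:2]))
for a,b in zip(c,c[1:]+c[:1]):print(np.linalg.norm(a-b),np.degrees(np.arctan2(*(b-a)[1::-1])))
s=ctrl.get_state();print(R.from_rotvec(s["tool_rot"]).as_matrix())
```

```text
scene [0.4503 0.2457 0.103 ] [0.5322 0.2219 0.092 ] 0.08530148927218748 163.8314611518418
side [0.453  0.2423 0.103 ] [0.5372 0.2175 0.092 ] 0.08773815360027254 163.59434711158073
(array([0.4502, 0.2441, 0.1038]), np.float64(0.0033884328302590167)) (array([0.5313, 0.2202, 0.0941]), np.float64(0.004414829035826271))
[0.5886 0.2459 0.085 ] 0.6379015864921436
[0.5371 0.1118 0.085 ] 0.5485748596053165
[0.4021 0.16   0.085 ] 0.4328134321151601
[0.4471 0.2959 0.085 ] 0.5361584567266948
0.1436731816661138 -111.02509071383263
0.14331394625620633 160.3095609083256
0.14310665103883985 71.68169457878167
0.15008827939205496 -19.47338166215306
[[ 0.948   0.3182 -0.0005]
 [ 0.3182 -0.948   0.0014]
 [-0.0001 -0.0015 -1.    ]]
```

The measurements agree with the sizes given (knob to pivot 85–88 mm, heights 0.104 and 0.094). I take the knob as (0.4515, 0.244) and the pivot as (0.5345, 0.2197), with the cover pointing at 163.7°. I'm moving over now, going around the inner reach limit.

Call:
{"fn": "drive_tool", "kwargs": {
  "motion": [
    [[5, -2.5, 0], [0, 0, 0], 1],
    [[5, -2.5, 0], [0, 0, 0], 1],
    [[5, -2.5, 0], [0, 0, 0], 1],
    [[5, -2.5, 0], [0, 0, 0], 1],
    [[5, -2.5, 0], [0, 0, 0], 1],
    [[5, -2.5, 0], [0, 0, 0], 1],
    [[5, -2.5, 0], [0, 0, 0], 1],
    [[5, -2.5, 0], [0, 0, 0], 1],
    [[1.6, -4.75, 0], [0, 0, 0], 1],
    [[1.6, -4.75, 0], [0, 0, 0], 1],
    [[1.6, -4.75, 0], [0, 0, 0], 1],
    [[1.6, -4.75, 0], [0, 0, 0], 1]
  ]
}}

```text
time: 1.65
position: [0.5223, -0.0972, 0.292]
tool_rot: [3.1, 0.506, -0.0]
ft_force: [0.5, -0.2, -0.2]
grip_width: 0.995
grip_force: 0.0
```

Call:
{"fn": "drive_tool", "kwargs": {
  "motion": [
    [[0.6, -4.95, 0], [0, 0, 0], 1],
    [[0.6, -4.95, 0], [0, 0, 0], 1],
    [[0.6, -4.95, 0], [0, 0, 0], 1],
    [[0.6, -4.95, 0], [0, 0, 0], 1],
    [[0.6, -4.95, 0], [0, 0, 0], 1],
    [[0.6, -4.95, 0], [0, 0, 0], 1],
    [[0.6, -4.95, 0], [0, 0, 0], 1],
    [[0, 0, 0], [0, 0, 0], 1],
    [[0, 0, 0], [0, 0, 0], 1]
  ]
}}

```text
time: 2.78
position: [0.4522, 0.2423, 0.2919]
tool_rot: [3.1, 0.506, -0.001]
ft_force: [0.8, -0.3, 1.1]
grip_width: 0.998
grip_force: 0.0
```

Run:
```python
from h import *
s=ctrl.get_state();im=ctrl.get_image("wrist")[:,:,::-1].copy()
print(s["position"],s["tool_rot"],s["joint_positions"])
T=np.eye(4);T[:3,:3]=R.from_rotvec(s["tool_rot"]).as_matrix();T[:3,3]=s["position"]
M=np.linalg.inv(T@ctrl.calibration("wrist")["tool_from_camera"]);K=ctrl.calibration("wrist")["K"]
for p in([.4515,.244,.117],[.4515,.244,.089],[.5345,.2197,.093]):
    q=M@[*p,1];q=K@[q[0],-q[1],-q[2]];q=q[:2]/q[2];print(q);cv2.drawMarker(im,tuple(int(v) for v in q),(0,0,255),1,12)
cv2.imwrite("pics/w1.png",im)
```

```text
[0.45224127 0.24228915 0.29186267] [ 3.09964033e+00  5.06086554e-01 -9.65404298e-04] [ 0.23134813  0.07760912 -0.80483954  1.76231482  0.05822287  1.32674656
 -1.83322801]
[317.04109822 238.75600913]
[317.14281399 230.67868753]
[377.7256677  147.01810923]
```

View pics/w1.png

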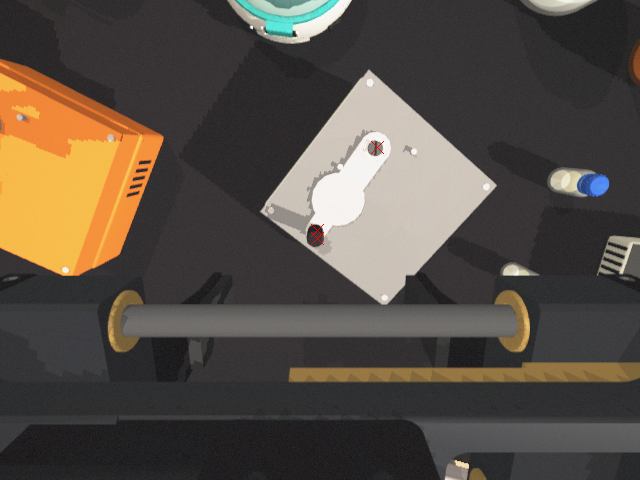

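The wrist picture shows the knob at (316,236) and the screw at (377,148), both right on my predicted marks. I'll descend with the tips about 6 mm above the cover, then close gently.

Call:
{"fn": "drive_tool", "kwargs": {
  "motion": [
    [[0, -0.2, 4], [0, 0, 0], 0.5],
    [[0, 0, 4], [0, 0, 0], 0.2],
    [[0, 0, 3], [0, 0, 0], 0],
    [[0, 0, 1.6], [0, 0, 0], 0],
    [[0, 0, 0], [0, 0, 0], -0.3],
    [[0, 0, 0], [0, 0, 0], -1],
    [[0, 0, 0], [0, 0, 0], -1],
    [[0, 0, 0], [0, 0, 0], -1],
    [[0, 0, 0], [0, 0, 0], -1]
  ],
  "force": 8
}}

```text
time: 3.95
position: [0.4518, 0.2451, 0.1668]
tool_rot: [3.1, 0.507, 0.002]
ft_force: [-1.0, 0.4, 3.2]
grip_width: 0.157
grip_force: 8.0
```

Call:
{"fn": "drive_tool", "kwargs": {
  "motion": [
    [[-0.61, 1.03, 0], [0, 0, -8], -1],
    [[-0.61, 1.03, 0], [0, 0, -8], -1],
    [[-0.61, 1.03, 0], [0, 0, -8], -1],
    [[-0.61, 1.03, 0], [0, 0, -8], -1],
    [[0, 0, 0], [0, 0, 0], -1]
  ]
}}

```text
time: 4.58
position: [0.4518, 0.1969, 0.1668]
tool_rot: [2.842, 1.337, 0.0]
ft_force: [-2.1, 0.5, 5.3]
grip_width: 0.153
grip_force: 8.0
```

Call:
{"fn": "drive_tool", "kwargs": {
  "motion": [
    [[-0.61, 1.03, 0], [0, 0, -8], -1],
    [[-0.61, 1.03, 0], [0, 0, -8], -1],
    [[-0.61, 1.03, 0], [0, 0, -8], -1],
    [[-0.61, 1.03, 0], [0, 0, -8], -1],
    [[-0.61, 1.03, 0], [0, 0, -8], -1],
    [[-0.61, 1.03, 0], [0, 0, -8], -1],
    [[-0.61, 1.03, 0], [0, 0, -8], -1],
    [[0, 0, 0], [0, 0, 0], -1],
    [[0, 0, 0], [0, 0, 0], -1]
  ]
}}

```text
time: 5.7
position: [0.5078, 0.1392, 0.1667]
tool_rot: [1.883, 2.513, -0.001]
ft_force: [0.2, -2.2, 5.3]
grip_width: 0.158
grip_force: 8.0
```

Call:
{"fn": "drive_tool", "kwargs": {
  "motion": [
    [[0, 0, 0], [0, 0, 0], 0],
    [[0, 0, 0], [0, 0, 0], 0],
    [[0, 0, 0], [0, 0, 0], 0],
    [[0, 0, 0], [0, 0, 0], 0],
    [[0, 0, -2], [0, 0, 0], 0],
    [[0, 0, -4], [0, 0, 0], 0],
    [[0, 0, -6], [0, 0, 0], 0],
    [[0, 0, 0], [0, 0, 0], 0],
    [[0, 0, 0], [0, 0, 0], 0]
  ]
}}

```text
time: 6.82
position: [0.5074, 0.1396, 0.287]
tool_rot: [1.878, 2.517, 0.0]
ft_force: [0.0, 0.0, -0.9]
grip_width: 0.496
grip_force: 0.0
```

Run:
```python
from h import *
print(ctrl.get_state()["position"])
a=ctrl.get_image("scene")[:,:,::-1];b=ctrl.get_image("wrist")[:,:,::-1]
a=cv2.resize(a[190:310,220:420],(400,240));b=cv2.resize(b,(400,300))
cv2.imwrite("pics/end.png",np.vstack([a,b]))
```

```text
[0.50736749 0.1395789  0.28699377]
```

View pics/end.png

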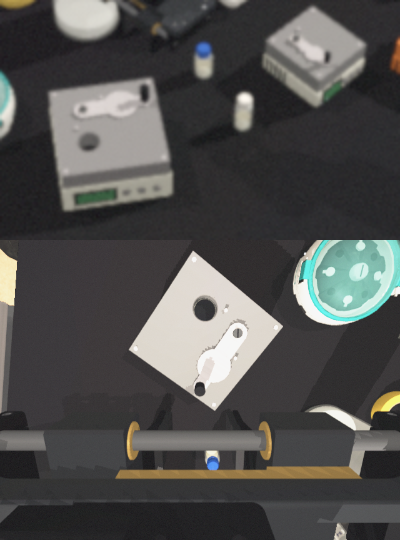

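The picture shows the well fully open, dark at (205,308) in the wrist part, and the cover turned about a quarter turn away from it. The smaller reader's cover is still shut, and the gripper is clear above.

```bash
python3 -c "
from bench import ctrl
print(ctrl.close_job())"
```

```text
the job is handed in; nothing more can be done
None
```

I swung the larger reader's cover about 88° counter-clockwise and let go of it; its well is fully open, the smaller reader's cover is still shut, and the job was handed in at about 7 s.

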